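Key an inverted sample ingot into the layer and cross it

ROBOT

A 6-joint arm with a two-finger parallel gripper is mounted at the origin on the work surface. World frame = base frame: x ahead of the robot, y to its left, z up, the work surface at z = 0. Lengths are in m, angles in degrees, forces in N, time in s.
With the tool pointing down it reaches from about 0.35 to 0.95 m from the base axis. Payload 17.4 kg.
Tool frame: the origin (TCP) lies midway between the tips of the shut fingers; the grasp point (between the pads) lies 19 mm behind it; z points along the fingers, x is the direction in which the jaws open and shut, and the axes are right-handed (so a half turn about z gives the same grasp; the last joint's range is limited). The gripper opens to 93 mm and grips with 3 to 60 N. Pads are 15 mm wide; open, the fingers measure 128 mm over their backs; the gripper's body (75 mm by 188 mm) begins 65 mm behind the grasp point.
Start: joints at [74.209, 6.646, 82.598, -0, 90.757, -2.166], TCP at [0.159, 0.656, 0.194] pointing down, gripper open.
Joint ranges: [-162.19, 162.19], [-47.58, 125.68], [4.15, 143.07], [-65.23, 245.23], [0.69, 171.88], [-170.13, 170.13]. Speed limits (degrees/s): [108.29, 108.29, 127.2, 180, 180, 180].

INTERFACE

Orientations are given as [roll, pitch, yaw] about the fixed x, y, z axes, in that order (R = Rz(yaw) Ry(pitch) Rx(roll)).
In Python, from rig import sense, snapshot, close_job gives the robot as it stands. The module is installed in compiled form; this text tells all that it offers.
- The arm moves only by the tool apply_moves, never from a script. Its arguments are lists of equal length, an entry for each row: "hand": the opening, from 0 (shut) to 1 (fully open); "slide": the shift along the tool's x, y, z in units of 30 mm (1.0 is 30 mm), a list of three; "delta_rot": the turn, a rotation vector about the tool's x, y, z in units of 6 degrees (1.0 is 6 degrees), a list of three. In form: {"hand": [hand, ...], "slide": [[tx, ty, tz], ...], "delta_rot": [[rx, ry, rz], ...]}. A call has 1 to 12 rows; each row is the pose to reach, as a shift and turn from the pose measured when the call began, along the tool's axes at that moment; what a row does not reach only later rows make up. A row lasts 1/8 s, in which the tool goes at most 62.5 mm and 10.7 degrees, less where a joint would pass 70% of its speed; a pose out of reach is approached as far as the arm can. A call with a gripper value outside its range is refused whole. The fingers move at their own pace and stop on an object; "grip_force" is the grip in N (left out, the last holds). Time passes only in rows, so rows that repeat a pose let the fingers close. It gives the time, the measured TCP pose, the force and the opening at its end, in the units of the state.
- sense(): the state, without advancing time (a new reading comes with each control period).
- snapshot(name): name is "scene" or "top"; returns a dict with "frame" (384x512x3 uint8, red, green, blue), "depth" (384x512 float32, m along the optical axis (not along the pixel's ray), 0 where there is no reading), "fx", "fy", "cx", "cy" (pixels), "k1" (the pictures are not rectified: a ray, as slopes to the right and down, at radius r is drawn at 1 + k1 r^2 times it, then the intrinsics apply), "world_from_camera" (4x4, takes a point from camera to world coordinates). Camera axes: x right, y down, z forward; pixel columns grow to the right and rows downward; lengths in m; the calibration is good to about 2 mm. A picture is of the moment at which its call begins.
- close_job(): hands the job in, once; it reports no verdict.
The state is a dict: "time": time; "joint_pos": joint angles; "dq": joint speeds; "joint_torque": joint torques, N m; "ee_pos": TCP position; "orientation": TCP orientation; "ft_force": force on the tool from outside, world axes, zero at the start; "ft_torque": the same for the moment, N m; "width": finger opening in m.
Only numpy, scipy, OpenCV 4.12 (cv2) and the standard library are available. Lean on these libraries where they do the work, as an engineer would, in place of code of your own. Each camera call takes 0.05 s, during which the arm holds its last target.

TASK

Carry on the ingot stack on the blue board: take the aluminium ingot that lies wide face up and, just as it lies, set it down into the gap between the two fixed ingots, its ends even with theirs, so that the layer comes out flat. Then lay the other loose aluminium ingot, wide face down as it lies, crosswise on the middle of that layer. Set both down rather than dropping them, and leave the brass ingot where it is.

Things in the scene. Friction and masses are not known exactly. Their poses are not given: they have to be found in the camera images.
- key_mid (a point): Centre (half-way up) of the loose aluminium ingot that lies wide face up with a green paint stripe across that face: 64 mm long, 28 mm high; across, a trapezium: one face 44 mm wide, the opposite face 28 mm wide, the two long sides sloping, the two ends plumb, flat and parallel (64 mm apart, free to be gripped). About 0.18 kg. x runs along its length, y across, z up out of the wide face.
- cross_mid (a point): Centre (half-way up) of the loose aluminium ingot that lies wide face down, narrow face up, with no stripe: 64 mm long, 28 mm high; across, a trapezium: one face 44 mm wide, the opposite face 28 mm wide, the two long sides sloping, the two ends plumb, flat and parallel (64 mm apart, free to be gripped). About 0.18 kg. x runs along its length, y across, z up out of the narrow face.
- odd_mid (a point): Centre of the brass ingot, a bystander of the same shape and size, wide face up with the same green stripe, about 0.55 kg. Axes as for the striped aluminium one. To be left alone.
- gap (a point): Middle of the gap, on top of the fixed blue board (170 x 200 x 12 mm): x along the gap, y across, z up. Either side of it a fixed aluminium ingot of the loose ones' size lies along x, wide face down, ends at x = +-32 mm, axis at y = +-40 mm, top 28 mm above this point. The gap, open at both ends, is 36 mm wide below, 52 mm at the top: an inverted ingot has 4 mm spare each side and ends flush.
Not all that is in view belongs to the job. What is shaped like the part that bears cross_mid but turquoise is not meant.

How it is judged (in metres and radians):
On the way:
1. the striped aluminium ingot is seated in the gap, level with the fixed ones, and let go (horizontal distance between key_mid and gap below 0.018 m and z of key_mid in the frame of gap between 0.011 and 0.019 m and angle between key_mid's own z axis and vertical below 0.15 rad and angle between the x axis of key_mid and the x axis of gap, either way round below 0.2 rad and contact force between the fingers and key below 0.3 N), for 0.2 s.
At the end, for the whole second after the job is handed in: Striped aluminium ingot wide face up in the gap: centre within 18 mm of its middle, 11-19 mm above the board, level to 8 deg, along the gap to 11 deg. The other on top, wide face down: within 18 mm, 38-47 mm up, level to 6 deg, square across to 11 deg. Both released, at rest (all of step 1 and horizontal distance between cross_mid and gap below 0.018 m and z of cross_mid in the frame of gap between 0.038 and 0.047 m and angle between cross_mid's own z axis and vertical below 0.12 rad and angle between the x axis of cross_mid and the x axis of gap, either way round above 1.37079 rad and linear speed of each of key, cross below 0.02 m/s and angular speed of each of key, cross below 0.2 rad/s and contact force between the fingers and cross below 0.3 N); the robot touches nothing.
It fails at once if the brass ingot is moved more than 25 mm (distance of odd_mid from where it was at the start of the episode above 0.025 m).
It fails at once if an aluminium ingot is dropped or thrown (unheld and faster than 0.65 m/s, a fall of about 20 mm) ((linear speed of key above 0.65 m/s and contact force between the fingers and key below 0.3 N) or (linear speed of cross above 0.65 m/s and contact force between the fingers and cross below 0.3 N)).
It also fails if it takes over 61 s, if anything falls off the work surface, if the arm or the gripper's body presses on something with over 40 N, if the wrist force passes 120 N, or if a joint passes its speed limit or range.

## Working session

There is one attempt and no reset: what is moved stays moved. The work goes in short steps, Python scripts to look and compute and a tool call to move; the robot and the scene stay as the last step left them, time stands still between calls to the robot, and variables do not carry over. Pictures are saved under pics/ and viewed, and the job is handed in when it is done.

Besides the shell and the picture viewer there is one more tool, called after "Call:" as name(argument=value, ...) on one line, values as JSON. apply_moves: Moves the arm, as the interface text tells. Its arguments: {"type":"object","properties":{"hand":{"type":"array"},"slide":{"type":"array"},"delta_rot":{"type":"array"},"grip_force":{"type":"number"}},"required":["hand","slide","delta_rot"]}

```bash
mkdir -p pics
cat > h.py <<'E'
import numpy as np,cv2
from rig import sense,snapshot
def snap(n):
    s=snapshot(n); np.savez(''+n+'.npz',**s); return s
E
python3 - <<'E'
from h import *
for n in('scene','top'):
    s=snap(n); cv2.imwrite(f'pics/{n}0.png',cv2.cvtColor(s['frame'],cv2.COLOR_RGB2BGR)); print(n,s['fx'],s['cx'],s['cy'],s['k1'],np.round(s['world_from_camera'],3).tolist())
print(sense())
E
```

```text
scene 424.9718234014927 253.77518942708028 192.58166384477195 -0.045578328554471075 [[0.369, 0.722, -0.585, 0.954], [0.929, -0.296, 0.221, -0.2], [-0.013, -0.625, -0.78, 0.677], [0.0, 0.0, 0.0, 1.0]]
top 398.96725729613416 257.91011232891407 192.76509722138576 -0.1381314591886985 [[-0.025, -0.994, 0.11, 0.416], [-0.999, 0.027, 0.022, -0.017], [-0.025, -0.109, -0.994, 0.886], [0.0, 0.0, 0.0, 1.0]]
{'time': 0.1, 'joint_pos': array([ 7.42108780e+01,  6.66909160e+00,  8.26306570e+01, -1.42019527e-03,
        9.07567397e+01, -2.16672857e+00]), 'dq': array([-0.14312943, -0.00590329, -0.15582517, -0.01830808,  0.03884703,
       -0.06153799]), 'joint_torque': array([ 8.66039354e-04, -7.22901750e+01, -6.23865151e+01,  7.81026925e-02,
        2.27902061e-02, -8.53868443e-06]), 'ee_pos': array([0.15894887, 0.65580731, 0.19311958]), 'orientation': array([-1.79999283e+02,  5.65015813e-02,  7.63775889e+01]), 'ft_force': array([ 0.06041618, -0.342293  ,  0.04126091]), 'ft_torque': array([-0.01749031,  0.04699929, -0.02431322]), 'width': 0.09305491449839969}
```

View pics/top0.png

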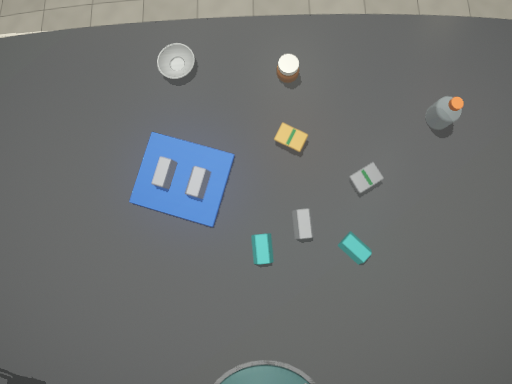

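View pics/scene0.png

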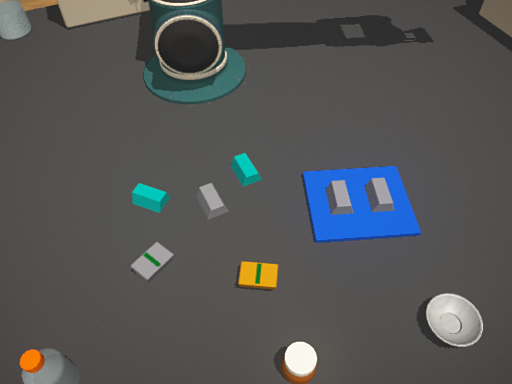

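In the top view, the grey striped ingot at (367,178) is the key, and the orange striped one at (291,138) is the brass bystander. The plain grey ingot at (303,224) is the cross. The turquoise ones at (262,249) and (357,249) are decoys. The board is at about (183,179). I'll confirm this in a crop and measure the poses.

```bash
cat >> h.py <<'E'
def cloud(s):
    h,w=s['depth'].shape; u,v=np.meshgrid(np.arange(w),np.arange(h))
    K=np.array([[s['fx'],0,s['cx']],[0,s['fy'],s['cy']],[0,0,1.]]);D=np.array([float(s['k1']),0,0,0,0])
    p=cv2.undistortPointsIter(np.stack([u.ravel(),v.ravel()],1).astype(float).reshape(-1,1,2),K,D,None,None,(3,50,1e-10)).reshape(h,w,2)
    d=s['depth'].astype(float); P=np.stack([p[...,0]*d,p[...,1]*d,d],-1)
    T=s['world_from_camera']; return P@T[:3,:3].T+T[:3,3]
def face(P,s,c,zlo,zhi,r=0.05,colour=None):
    m=(np.hypot(P[...,0]-c[0],P[...,1]-c[1])<r)&(P[...,2]>zlo)&(P[...,2]<zhi)&(s['depth']>0)
    n,l,st,_=cv2.connectedComponentsWithStats(m.astype(np.uint8))
    m=l==1+np.argmax(st[1:,4]); q=P[m]
    (x,y),(a,b),ang=cv2.minAreaRect((q[:,:2]*1000).astype(np.float32))
    if a<b: a,b,ang=b,a,ang+90
    ang=(ang+90)%180-90
    return dict(c=(round(x,1),round(y,1)),mean=np.round(q[:,:2].mean(0)*1000,1),len=round(a,1),wid=round(b,1),ang=round(ang,1),z=round(float(np.median(q[:,2])*1000),1),n=int(m.sum()))
E
python3 - <<'E'
from h import *
pix=dict(key=(367,178),cross=(304,224),odd=(291,138),fa=(162,172),fb=(197,182))
st=np.load('top.npz'); P=cloud(st)
ss=np.load('scene.npz'); Q=cloud(ss)
for n,(u,v) in pix.items():
    c=P[v,u]; hi=c[2]; print(n,np.round(c,4))
    print('  top ',face(P,st,c,hi-.007,hi+.008)); 
    try: print('  scene',face(Q,ss,c,hi-.007,hi+.008))
    except Exception as e: print(e)
for nm,s,C in(('top',st,P),('scene',ss,Q)):
    f=s['frame'].astype(int); m=(f[...,2]>120)&(f[...,0]<80)&(f[...,1]<130)&(f[...,2]-f[...,1]>60)
    q=C[m&(s['depth']>0)&(C[...,2]<.03)]; print(nm,'board',cv2.minAreaRect((q[:,:2]*1000).astype(np.float32)),np.median(q[:,2]), )
    t=C[(abs(C[...,2])<.03)&(f.max(-1)<60)]; print('table z',np.median(t[:,2]))
f=cv2.cvtColor(st['frame'],cv2.COLOR_RGB2BGR)
cv2.imwrite('pics/crop.png',cv2.resize(f[110:275,245:400],None,fx=3.6,fy=3.6,interpolation=cv2.INTER_CUBIC))
E
```

```text
key [ 0.5365 -0.2376  0.0278]
  top  {'c': (539.9, -236.2), 'mean': array([ 538.8, -235.8]), 'len': 64.0, 'wid': 44.5, 'ang': -60.7, 'z': 26.5, 'n': 557}
  scene {'c': (539.3, -235.8), 'mean': array([ 541.3, -237. ]), 'len': 65.4, 'wid': 45.4, 'ang': -60.3, 'z': 27.8, 'n': 838}
cross [ 0.4405 -0.0961  0.0265]
  top  {'c': (442.6, -95.6), 'mean': array([442.5, -94.9]), 'len': 64.0, 'wid': 32.2, 'ang': 4.5, 'z': 26.2, 'n': 435}
  scene {'c': (442.5, -96.5), 'mean': array([445.5, -97.6]), 'len': 65.0, 'wid': 33.0, 'ang': 3.9, 'z': 27.7, 'n': 452}
odd [ 0.6298 -0.0745  0.028 ]
  top  {'c': (633.4, -73.3), 'mean': array([633.4, -73.2]), 'len': 64.9, 'wid': 42.6, 'ang': 62.7, 'z': 26.4, 'n': 539}
  scene {'c': (633.1, -74.1), 'mean': array([634.7, -74.9]), 'len': 64.0, 'wid': 45.3, 'ang': 62.2, 'z': 27.9, 'n': 891}
fa [0.5605 0.2089 0.0396]
  top  {'c': (562.7, 211.4), 'mean': array([562.3, 211. ]), 'len': 62.7, 'wid': 30.8, 'ang': -18.3, 'z': 38.3, 'n': 387}
  scene {'c': (563.0, 211.6), 'mean': array([565.7, 209.3]), 'len': 67.4, 'wid': 31.6, 'ang': -15.9, 'z': 39.5, 'n': 458}
fb [0.5364 0.1321 0.0383]
  top  {'c': (539.6, 134.4), 'mean': array([538.9, 133.5]), 'len': 64.1, 'wid': 32.9, 'ang': -17.0, 'z': 38.3, 'n': 426}
  scene {'c': (538.7, 134.4), 'mean': array([541.8, 132.3]), 'len': 66.3, 'wid': 32.2, 'ang': -18.0, 'z': 39.6, 'n': 473}
top board ((547.5185546875, 172.2904510498047), (193.65757751464844, 162.61424255371094), 72.58113098144531) 0.008318677521888307
table z nan
scene board ((552.54150390625, 176.5183563232422), (207.4313507080078, 173.0760498046875), 72.26837921142578) 0.011859406529474203
table z -0.00029542558181738787
  return _methods._mean(a, axis=axis, dtype=dtype,
  ret = ret.dtype.type(ret / rcount)
```

View pics/crop.png

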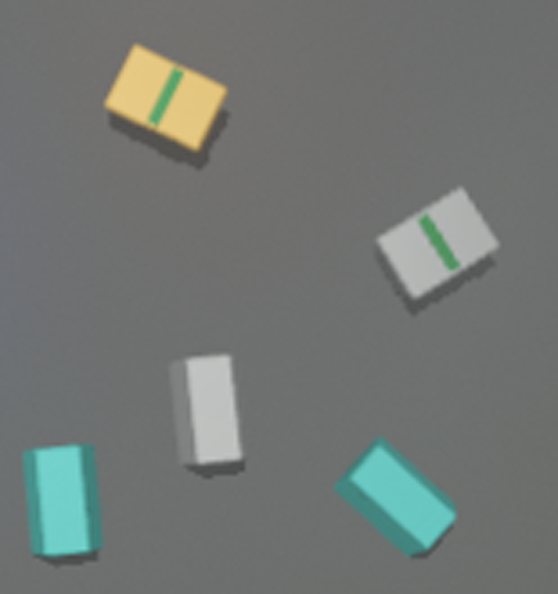

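The crop confirms that the grey striped ingot is the key and the plain grey one is the cross. Fixed-ingot centres are about (563,211) and (539,134), so the gap is at about (551,173) mm with its axis at -17°. Next I'll plan the first approach.

```bash
cat >> h.py <<'E'
from scipy.spatial.transform import Rotation as Ro
def go(x,y,z,yaw,from_=None):
    s=sense(); R=Ro.from_euler('xyz',s['orientation'],degrees=True); t=Ro.from_euler('xyz',[180,0,yaw],degrees=True)
    d=R.inv().apply(np.array([x,y,z])-s['ee_pos'])/.03; r=(R.inv()*t).as_rotvec(degrees=True)/6
    print('slide',np.round(d,2).tolist(),'rot',np.round(r,2).tolist(),'| rows',np.linalg.norm(d)*30/62.5,np.linalg.norm(r)*6/10.7,'F',np.round(s['ft_force'],2),'w',round(s['width'],4),'t',s['time'],'p',np.round(s['ee_pos'],4),np.round(s['orientation'],1),'j',np.round(s['joint_pos'],0))
E
python3 - <<'E'
from h import *
st=np.load('top.npz');P=cloud(st);print(P[104,456],P[115,438],P[65,288])
go(.5397,-.236,.15,-60.5)
E
```

```text
[ 0.67734115 -0.41902835  0.1048204 ] [ 0.66637548 -0.39593864  0.06256747] [ 0.79022392 -0.07277912  0.05229949]
slide [-25.9, 19.34, 1.46] rot [0.01, 0.0, 22.81] | rows 15.530314110414707 12.792298505260575 F [ 0.06 -0.34  0.04] w 0.0931 t 0.1 p [0.1589 0.6558 0.1931] [-1.80e+02  1.00e-01  7.64e+01] j [74.  7. 83. -0. 91. -2.]
```

Call:
apply_moves(hand=[1,1,1,1,1,1,1,1,1,1,1,1], slide=[[-2,1.5,0],[-4,3,0],[-6,4.5,0],[-8,6,0],[-10,7.5,0],[-12,9,0],[-14,10.5,0],[-16,12,0],[-18,13.5,0],[-20,15,0],[-21.5,16.1,0],[-22,16.5,0]], delta_rot=[[0,0,1.6],[0,0,3.2],[0,0,4.8],[0,0,6.4],[0,0,8],[0,0,9.6],[0,0,11.2],[0,0,12.8],[0,0,14.4],[0,0,16],[0,0,17.6],[0,0,19]])

```text
time: 1.6
ee_pos: [0.4551, -0.0354, 0.1937]
orientation: [180.0, -0.0, -37.9]
ft_force: [1.5, 1.0, 0.3]
width: 0.093
```

```bash
python3 -c "
from h import *
go(.5397,-.236,.08,-60.5)"
```

```text
slide [6.33, 3.54, 3.8] rot [0.0, -0.01, 3.76] | rows 3.9301341950810325 2.1080706330202688 F [1.52 0.97 0.35] w 0.093 t 1.6 p [ 0.4551 -0.0354  0.1937] [180.   -0.  -37.9] j [ -8. -21. 108.  -0.  93.  30.]
```

Call:
apply_moves(hand=[1,1,1,1,1,1,1,1,1], slide=[[1.5,0.9,0.3],[3,1.8,0.6],[4.5,2.7,1.5],[5.8,3.3,2.8],[6.33,3.54,3.6],[6.33,3.54,3.8],[6.33,3.54,3.8],[6.33,3.54,3.8],[6.33,3.54,3.8]], delta_rot=[[0,0,1],[0,0,2],[0,0,3],[0,0,3.76],[0,0,3.76],[0,0,3.76],[0,0,3.76],[0,0,3.76],[0,0,3.76]])

```text
time: 2.72
ee_pos: [0.5399, -0.2357, 0.0811]
orientation: [-180.0, -0.1, -60.5]
ft_force: [-1.0, -0.1, -0.3]
width: 0.0931
```

```bash
python3 -c "
from h import *
go(.5397,-.236,.004,-60.5)"
```

```text
slide [-0.0, 0.01, 2.57] rot [-0.01, -0.02, 0.01] | rows 1.2343032995647092 0.01363255594877454 F [-1.05 -0.07 -0.27] w 0.0931 t 2.725 p [ 0.5399 -0.2357  0.0811] [-1.80e+02 -1.00e-01 -6.05e+01] j [-26.  -1. 101.  -0.  80.  34.]
```

Call:
apply_moves(hand=[1,1,1,1,1,1,0.6,0.6,0.6,0.6,0.6,0.6], slide=[[0,0,0.7],[0,0,1.4],[0,0,2],[0,0,2.4],[0,0,2.57],[0,0,2.57],[0,0,2.57],[0,0,2.57],[0,0,2.57],[0,0,2.57],[0,0,2.57],[0,0,2.57]], delta_rot=[[0,0,0],[0,0,0],[0,0,0],[0,0,0],[0,0,0],[0,0,0],[0,0,0],[0,0,0],[0,0,0],[0,0,0],[0,0,0],[0,0,0]], grip_force=30)

```text
time: 4.22
ee_pos: [0.54, -0.2358, 0.004]
orientation: [-180.0, -0.1, -60.5]
ft_force: [-0.2, 0.2, 0.9]
width: 0.0559
```

Run:
```python
from h import *
s=snap('scene'); f=cv2.cvtColor(s['frame'],cv2.COLOR_RGB2BGR)
cv2.imwrite('pics/s1.png',cv2.resize(f[150:350,60:320],None,fx=3,fy=3,interpolation=cv2.INTER_CUBIC)); print(sense()['width'])
```

```text
0.055594415718920605
```

View pics/s1.png

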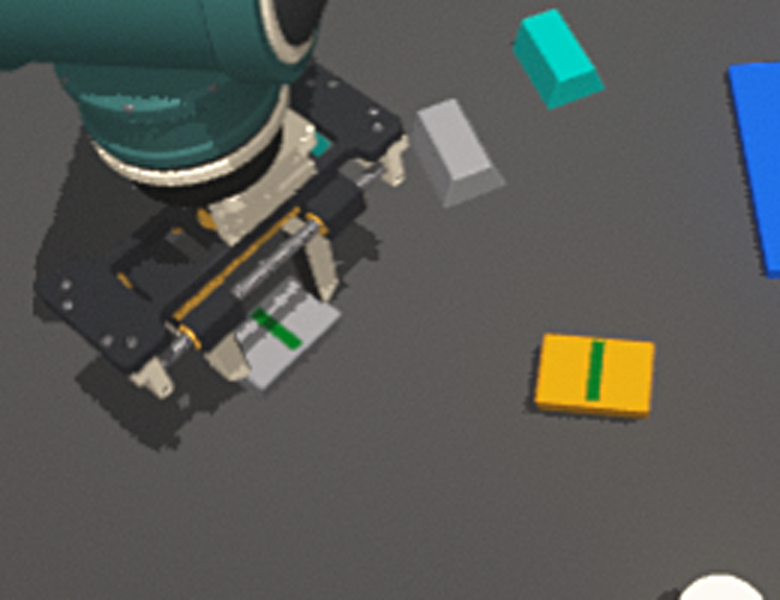

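The opening reads 56 mm, but the ingot is 64 mm long, so I'll check where the fingers really are against it.

Run:
```python
from h import *
s=np.load('scene.npz'); C=cloud(s); st=sense()
R=Ro.from_euler('xyz',st['orientation'],degrees=True); q=R.inv().apply((C-st['ee_pos']).reshape(-1,3)).reshape(C.shape)*1000
f=s['frame']
m=(abs(q[...,0])<75)&(abs(q[...,1])<50)&(C[...,2]>.004)&(C[...,2]<.07)
for v in range(225,285,3):
    print(v,[(u,*[int(round(a)) for a in (q[v,u,0],q[v,u,1],C[v,u,2]*1000)]) for u in range(128,180,4) if m[v,u]])
cv2.imwrite('pics/s2.png',cv2.resize(cv2.cvtColor(f,cv2.COLOR_RGB2BGR)[215:295,110:190],None,fx=7,fy=7,interpolation=cv2.INTER_NEAREST))
```

```text
225 []
228 []
231 []
234 [(168, -40, -8, 69)]
237 [(160, -29, 0, 66), (168, -39, -8, 62)]
240 [(160, -29, 4, 52), (164, -29, -9, 65), (168, -37, -8, 54)]
243 [(156, -28, 20, 28), (164, -29, -7, 54), (168, -35, -8, 47)]
246 [(152, -19, 21, 28), (156, -24, 16, 27), (160, -28, 10, 27), (164, -29, -3, 40), (168, -33, -8, 39)]
249 [(148, -11, 23, 27), (152, -15, 16, 28), (156, -20, 12, 26), (160, -24, 5, 28), (164, -27, -2, 30), (168, -31, -9, 33)]
252 [(148, -6, 18, 28), (152, -11, 12, 27), (156, -15, 6, 28), (160, -20, 1, 28), (164, -24, -5, 28), (168, -28, -11, 28)]
255 [(144, 3, 17, 30), (148, -2, 12, 29), (152, -6, 7, 28), (156, -10, 1, 29), (160, -15, -4, 28), (164, -20, -9, 28), (168, -24, -15, 28), (172, -29, -20, 27)]
258 [(140, 11, 21, 26), (144, 6, 15, 27), (148, 2, 9, 27), (152, -2, 3, 28), (156, -6, -3, 29), (160, -11, -8, 28), (164, -16, -13, 26), (168, -19, -20, 29), (172, -29, -17, 13)]
261 [(140, 15, 14, 29), (144, 11, 10, 27), (148, 6, 4, 28), (152, 2, -2, 28), (156, -3, -7, 28), (160, -7, -12, 27), (164, -11, -18, 28), (168, -18, -20, 21)]
264 [(136, 33, -9, 69), (140, 19, 11, 27), (144, 15, 5, 27), (148, 11, -1, 29), (152, 7, -7, 30), (156, 1, -11, 26), (160, -3, -16, 26), (164, -8, -21, 24)]
267 [(132, 41, -8, 69), (136, 35, -9, 62), (140, 29, -9, 53), (144, 19, 0, 29), (148, 15, -5, 29), (152, 10, -10, 27), (156, 6, -16, 28), (160, 1, -21, 28), (164, -9, -14, 5)]
270 [(132, 43, -8, 62), (136, 37, -9, 55), (140, 31, -9, 45), (144, 23, -4, 29), (148, 18, -9, 28), (152, 14, -15, 28), (156, 10, -20, 28), (160, 1, -17, 12)]
273 [(132, 42, 1, 40), (136, 40, -10, 49), (140, 33, -8, 38), (144, 27, -9, 30), (148, 22, -13, 27), (152, 18, -18, 27), (156, 11, -18, 16)]
276 [(136, 42, -9, 40), (140, 32, 1, 13), (144, 30, -11, 25), (148, 26, -16, 25), (152, 21, -20, 22)]
279 [(144, 32, -11, 18), (148, 30, -21, 26)]
282 [(148, 29, -14, 5)]
```

View pics/s2.png

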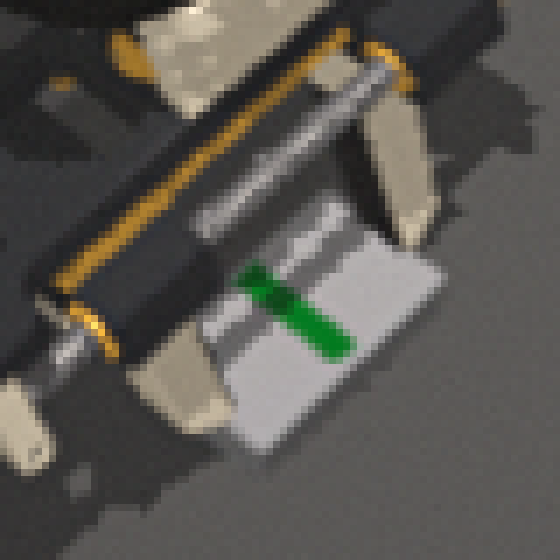

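Call:
apply_moves(hand=[0.5,0.5,0.5,0.5], slide=[[0,0,0],[0,0,0],[0,0,0],[0,0,0]], delta_rot=[[0,0,0],[0,0,0],[0,0,0],[0,0,0]])

```text
time: 4.78
ee_pos: [0.54, -0.2358, 0.004]
orientation: [-180.0, -0.1, -60.5]
ft_force: [-0.5, 0.8, -0.4]
width: 0.0466
```

Run:
```python
from h import *
print(sense()['width'],sense()['ft_force'])
s=snap('scene'); f=cv2.cvtColor(s['frame'],cv2.COLOR_RGB2BGR)
cv2.imwrite('pics/s3.png',cv2.resize(f[215:295,110:190],None,fx=7,fy=7,interpolation=cv2.INTER_NEAREST))
```

```text
0.04658855318874452 [-0.54498485  0.8319654  -0.37722674]
```

View pics/s3.png

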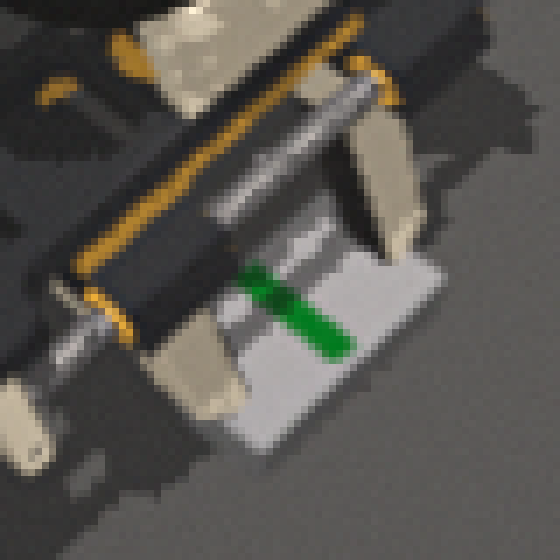

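Run:
```python
from h import *
s=np.load('scene.npz'); st=sense()
R=Ro.from_euler('xyz',st['orientation'],degrees=True)
T=np.linalg.inv(s['world_from_camera']);K=np.array([[s['fx'],0,s['cx']],[0,s['fy'],s['cy']],[0,0,1.]])
im=cv2.resize(cv2.cvtColor(s['frame'],cv2.COLOR_RGB2BGR)[215:295,110:190],None,fx=7,fy=7,interpolation=cv2.INTER_NEAREST)
def pr(x,y,zw):
    w=R.apply(np.array([x,y,0])/1000)+st['ee_pos']; w[2]=zw/1000
    c=T[:3,:3]@w+T[:3,3]
    p=cv2.projectPoints(c.reshape(1,1,3),np.zeros(3),np.zeros(3),K,np.array([float(s['k1']),0,0,0,0]))[0].ravel()
    return tuple(int(a) for a in ((p-[110,215])*7+3))
for sx in(-1,1):
  for z,c in((4,(0,0,255)),(16,(0,255,255)),(28,(255,255,0)),(60,(255,0,255))):
    cv2.line(im,pr(sx*23.3,-7.5,z),pr(sx*23.3,7.5,z),c,1); cv2.line(im,pr(sx*23.3,-7.5,z),pr(sx*38,-7.5,z),c,1)
B=[(32,22),(32,-22),(-32,-22),(-32,22)]
for a,b in zip(B,B[1:]+B[:1]): cv2.line(im,pr(*a,28),pr(*b,28),(0,255,0),1)
cv2.imwrite('pics/s4.png',im)
```

```text
(no output)
```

View pics/s4.png

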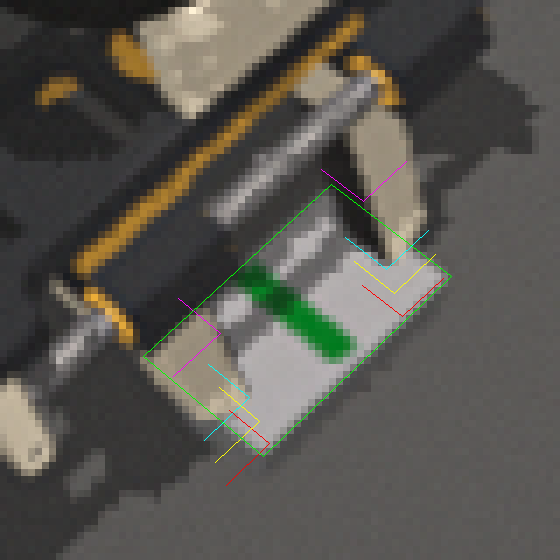

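Unexpected: the overlay matches the ingot outline, but the visible fingertips end about 28 mm up. That is just above the ingot, even though the TCP reads z = 4 mm. I'll raise the arm, open the jaws and measure the true fingertip offset.

Call:
apply_moves(hand=[0.5,0.5,0.5,1,1,1,1,1], slide=[[0,0,-0.6],[0,0,-1.2],[0,0,-2],[0,0,-2],[0,0,-2],[0,0,-2],[0,0,-2],[0,0,-2]], delta_rot=[[0,0,0],[0,0,0],[0,0,0],[0,0,0],[0,0,0],[0,0,0],[0,0,0],[0,0,0]])

```text
time: 5.82
ee_pos: [0.5398, -0.2356, 0.0637]
orientation: [-180.0, -0.1, -60.5]
ft_force: [-0.6, 0.2, -0.7]
width: 0.0906
```

Run:
```python
from h import *
s=snap('scene'); st=sense(); print(st['ee_pos'],st['width'],st['joint_pos'])
R=Ro.from_euler('xyz',st['orientation'],degrees=True); C=cloud(s)
q=R.inv().apply((C-st['ee_pos']).reshape(-1,3)).reshape(C.shape)*1000
m=(s['depth']>0)&(abs(q[...,1])<14)&(abs(q[...,0])<70)&(C[...,2]>.035)&(C[...,2]<.2)
Q=q[m]
for sg in(1,-1):
    a=Q[(sg*Q[:,0]>38)]; o=a[np.argsort(-a[:,2])][:12]; print(np.round(o,0).tolist())
    for z0 in range(-80,30,8):
        b=a[(a[:,2]>=z0)&(a[:,2]<z0+8)]
        if len(b): print(z0,len(b),np.round(b.min(0)),np.round(b.max(0)))
f=cv2.cvtColor(s['frame'],cv2.COLOR_RGB2BGR)
cv2.imwrite('pics/s5.png',cv2.resize(f[130:310,70:240],None,fx=3.3,fy=3.3,interpolation=cv2.INTER_CUBIC))
```

```text
[ 0.53982647 -0.23569113  0.06381064] 0.09213988371049012 [-2.60448131e+01 -3.50844116e-01  1.02121330e+02 -4.17125067e-02
  7.81145673e+01  3.44310896e+01]
[[50.0, -8.0, -24.0], [48.0, -9.0, -25.0], [47.0, -8.0, -26.0], [51.0, -9.0, -27.0], [49.0, -9.0, -27.0], [46.0, -7.0, -27.0], [53.0, -9.0, -29.0], [51.0, -9.0, -30.0], [45.0, -8.0, -30.0], [47.0, -8.0, -30.0], [49.0, -10.0, -31.0], [50.0, -9.0, -31.0]]
-80 14 [ 47. -10. -76.] [ 60.  -8. -72.]
-72 40 [ 45. -10. -72.] [ 62.  -3. -64.]
-64 35 [ 45. -10. -64.] [ 61.   1. -56.]
-56 37 [ 45.  -9. -56.] [ 61.   5. -48.]
-48 36 [ 45. -10. -48.] [ 61.   8. -40.]
-40 32 [ 45.  -9. -40.] [ 60.   4. -32.]
-32 14 [ 45. -10. -32.] [ 54.  -7. -24.]
[[-53.0, -7.0, -26.0], [-50.0, -8.0, -26.0], [-48.0, -8.0, -27.0], [-45.0, -1.0, -27.0], [-46.0, 4.0, -27.0], [-47.0, -7.0, -27.0], [-45.0, 1.0, -27.0], [-46.0, -6.0, -27.0], [-51.0, -7.0, -28.0], [-48.0, -6.0, -29.0], [-45.0, -4.0, -29.0], [-46.0, 9.0, -29.0]]
-80 37 [-61.  -9. -80.] [-45.   1. -72.]
-72 39 [-61.  -9. -72.] [-45.   7. -64.]
-64 41 [-62.  -9. -64.] [-45.   7. -56.]
-56 38 [-61. -10. -56.] [-45.   7. -48.]
-48 37 [-61.  -9. -48.] [-45.   8. -40.]
-40 34 [-60.  -9. -40.] [-45.  10. -32.]
-32 24 [-53.  -8. -32.] [-45.   9. -26.]
```

View pics/s5.png

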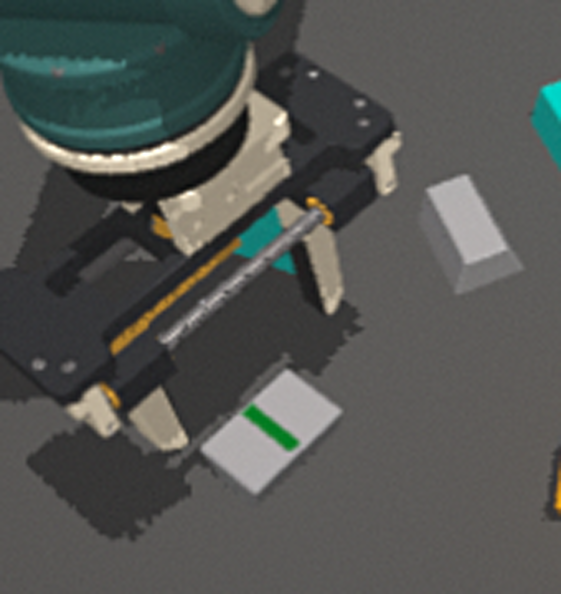

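The fingertips, at tool x ±45, really end about 25 mm behind the reported TCP, and they are centred in x and y. I'll add that offset, so gripping needs a reported z of about -0.020. I'll go down in steps and watch the force.

Call:
apply_moves(hand=[1,1,1,1,1,1,1], slide=[[0,0,0.6],[0,0,1.2],[0,0,1.8],[0,0,2.2],[0,0,2.5],[0,0,2.6],[0,0,2.6]], delta_rot=[[0,0,0],[0,0,0],[0,0,0],[0,0,0],[0,0,0],[0,0,0],[0,0,0]])

```text
time: 6.75
ee_pos: [0.5401, -0.2359, -0.014]
orientation: [-180.0, -0.1, -60.5]
ft_force: [-0.2, 0.6, 0.6]
width: 0.0926
```

Call:
apply_moves(hand=[1,1,0.55,0.55,0.55,0.55,0.55,0.55], slide=[[0,0,0.1],[0,0,0.2],[0,0,0.2],[0,0,0.2],[0,0,0.2],[0,0,0.2],[0,0,0.2],[0,0,0.2]], delta_rot=[[0,0,0],[0,0,0],[0,0,0],[0,0,0],[0,0,0],[0,0,0],[0,0,0],[0,0,0]], grip_force=30)

```text
time: 7.75
ee_pos: [0.5401, -0.2359, -0.0199]
orientation: [-180.0, -0.1, -60.5]
ft_force: [1.3, -0.4, 2.1]
width: 0.0638
```

Gripped at 63.8 mm. Now I'll lift it.

Call:
apply_moves(hand=[0.55,0.55,0.55,0.55,0.55,0.55], slide=[[0,0,-0.4],[0,0,-1.2],[0,0,-2.4],[0,0,-3.6],[0,0,-3.8],[0,0,-3.8]], delta_rot=[[0,0,0],[0,0,0],[0,0,0],[0,0,0],[0,0,0],[0,0,0]])

```text
time: 8.5
ee_pos: [0.5398, -0.2356, 0.0938]
orientation: [-180.0, -0.1, -60.5]
ft_force: [-0.8, -0.1, -2.1]
width: 0.0638
```

```bash
python3 -c "
from h import *
go(.551,.173,.09,-17)"
```

```text
slide [-11.67, -7.04, 0.1] rot [0.0, -0.02, -7.24] | rows 6.541008062902352 4.062296913457073 F [-0.76 -0.09 -2.11] w 0.0638 t 8.5 p [ 0.5398 -0.2356  0.0938] [-1.80e+02 -1.00e-01 -6.05e+01] j [-26.  -2. 100.  -0.  81.  34.]
```

Call:
apply_moves(hand=[0.55,0.55,0.55,0.55,0.55,0.55,0.55,0.55,0.55,0.55,0.55,0.55], slide=[[-0.8,-0.5,0],[-2,-1.2,0],[-3.4,-2.1,0],[-4.9,-3,0],[-6.4,-3.9,0],[-7.9,-4.8,0],[-9.4,-5.7,0],[-10.6,-6.4,0],[-11.3,-6.8,0],[-11.67,-7.04,0.1],[-11.67,-7.04,0.1],[-11.67,-7.04,0.1]], delta_rot=[[0,0,-0.5],[0,0,-1.2],[0,0,-2.1],[0,0,-3],[0,0,-4],[0,0,-5],[0,0,-6],[0,0,-6.7],[0,0,-7],[0,0,-7.24],[0,0,-7.24],[0,0,-7.24]])

```text
time: 10.0
ee_pos: [0.5509, 0.1722, 0.0897]
orientation: [179.9, -0.1, -17.1]
ft_force: [0.0, -0.6, -1.4]
width: 0.0636
```

Run:
```python
from h import *
s=snap('scene'); C=cloud(s); go(.551,.173,.03,-17)
f=cv2.cvtColor(s['frame'],cv2.COLOR_RGB2BGR)
cv2.imwrite('pics/s6.png',cv2.resize(f[80:280,240:440],None,fx=3,fy=3,interpolation=cv2.INTER_CUBIC))
```

```text
slide [-0.01, -0.03, 2.0] rot [0.01, -0.02, -0.02] | rows 0.9579383089486251 0.016111544172557786 F [-0.25  0.54 -0.98] w 0.0634 t 10.05 p [0.551  0.1722 0.0899] [ 1.799e+02 -1.000e-01 -1.710e+01] j [ 15.  -3. 102.  -0.  81.  32.]
```

View pics/s6.png

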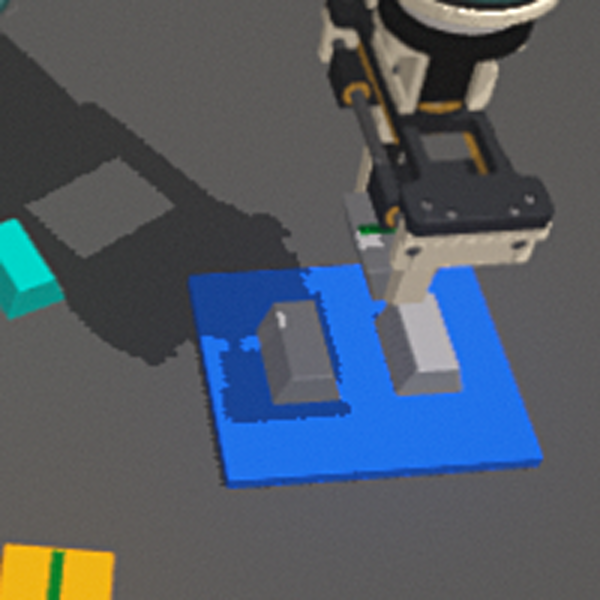

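Call:
apply_moves(hand=[0.55,0.55,0.55,0.55,0.55,0.55,0.55,0.55,0.55], slide=[[-0.01,-0.03,0.6],[-0.01,-0.03,1.2],[-0.01,-0.03,1.7],[-0.01,-0.03,2],[-0.01,-0.03,2.2],[-0.01,-0.03,2.4],[-0.01,-0.03,2.6],[-0.01,-0.03,2.8],[-0.01,-0.03,2.83]], delta_rot=[[0,0,0],[0,0,0],[0,0,0],[0,0,0],[0,0,0],[0,0,0],[0,0,0],[0,0,0],[0,0,0]])

```text
time: 11.18
ee_pos: [0.5509, 0.1729, 0.0045]
orientation: [179.9, -0.1, -17.1]
ft_force: [0.6, 0.5, -1.6]
width: 0.064
```

Run:
```python
from h import *
s=snap('scene'); go(.551,.173,-.008,-17)
f=cv2.cvtColor(s['frame'],cv2.COLOR_RGB2BGR)
cv2.imwrite('pics/s7.png',cv2.resize(f[110:250,290:430],None,fx=4,fy=4,interpolation=cv2.INTER_CUBIC))
```

```text
slide [-0.0, -0.0, 0.42] rot [0.01, -0.02, -0.02] | rows 0.2037224509206246 0.015795216341043382 F [-0.47  0.02 -2.96] w 0.0638 t 11.225 p [0.551  0.1729 0.0047] [ 1.799e+02 -1.000e-01 -1.710e+01] j [ 15.   1. 106.  -0.  72.  32.]
```

View pics/s7.png

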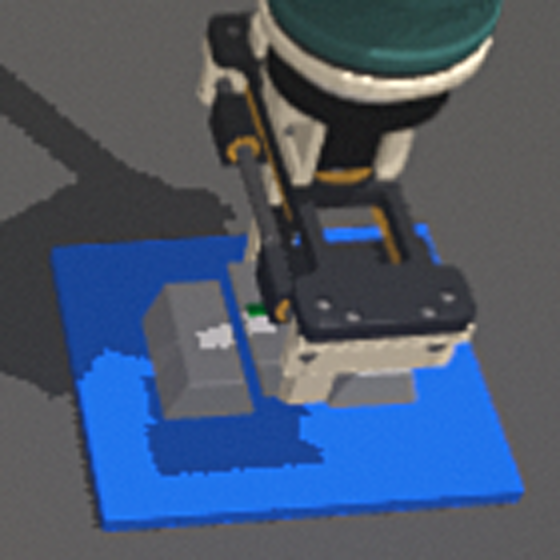

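The ingot is in the gap with clear sides and low force. I'll lower it the rest of the way.

Call:
apply_moves(hand=[0.55,0.55,0.55,0.55,0.55], slide=[[0,0,0.15],[0,0,0.28],[0,0,0.36],[0,0,0.4],[0,0,0.4]], delta_rot=[[0,0,0],[0,0,0],[0,0,0],[0,0,0],[0,0,0]])

```text
time: 11.85
ee_pos: [0.551, 0.1729, -0.0073]
orientation: [179.9, -0.1, -17.1]
ft_force: [-0.3, -0.4, -1.5]
width: 0.0639
```

Call:
apply_moves(hand=[0.55,0.55,0.55], slide=[[0,0,0.03],[0,0,0.05],[0,0,0.05]], delta_rot=[[0,0,0],[0,0,0],[0,0,0]])

```text
time: 12.22
ee_pos: [0.5512, 0.1729, -0.0079]
orientation: [179.9, -0.1, -17.1]
ft_force: [-5.2, -1.1, 7.3]
width: 0.0638
```

Contact with the board, so I'll release.

Call:
apply_moves(hand=[0.75,0.85,1,1,1,1,1,1,1,1,1], slide=[[0,0,0],[0,0,0],[0,0,0],[0,0,0],[0,0,0],[0,0,-0.4],[0,0,-1],[0,0,-2],[0,0,-3.2],[0,0,-3.4],[0,0,-3.4]], delta_rot=[[0,0,0],[0,0,0],[0,0,0],[0,0,0],[0,0,0],[0,0,0],[0,0,0],[0,0,0],[0,0,0],[0,0,0],[0,0,0]])

```text
time: 13.6
ee_pos: [0.5512, 0.1731, 0.0947]
orientation: [179.9, -0.2, -17.1]
ft_force: [-0.5, -0.2, -1.2]
width: 0.0931
```

```bash
python3 -c "
from h import *
go(.4426,-.0963,.09,4.2)"
```

```text
slide [-0.82, 9.65, 0.16] rot [0.01, -0.03, -3.55] | rows 4.648560633623385 1.9911075740835968 F [-0.47 -0.17 -1.17] w 0.0931 t 13.6 p [0.5512 0.1731 0.0947] [179.9  -0.2 -17.1] j [ 15.  -3. 102.  -0.  81.  32.]
```

Call:
apply_moves(hand=[1,1,1,1,1,1,1,1,1,1], slide=[[-0.1,1.2,0],[-0.2,2.8,0],[-0.4,4.5,0],[-0.5,6.2,0],[-0.6,7.9,0],[-0.7,9.2,0.1],[-0.82,9.65,0.16],[-0.82,9.65,0.16],[-0.82,9.65,0.16],[-0.82,9.65,0.16]], delta_rot=[[0,0,-0.5],[0,0,-1],[0,0,-1.5],[0,0,-2.2],[0,0,-2.9],[0,-0.03,-3.55],[0,-0.03,-3.55],[0,-0.03,-3.55],[0,-0.03,-3.55],[0,-0.03,-3.55]])

```text
time: 14.85
ee_pos: [0.4429, -0.0954, 0.09]
orientation: [179.9, 0.0, 4.3]
ft_force: [0.1, 0.1, 0.4]
width: 0.0927
```

Run:
```python
from h import *
s=snap('scene'); C=cloud(s); go(.4426,-.0963,-.02,4.2)
for n,c in dict(fa=(.563,.2115),fb=(.539,.1345),key=(.551,.173)).items():
    print(n,face(C,s,c,.033,.05,r=.05 if n!='key' else .045))
m=np.hypot(C[...,0]-.551,C[...,1]-.173)<.012
print('key z',np.median(C[m][:,2]))
f=cv2.cvtColor(s['frame'],cv2.COLOR_RGB2BGR)
cv2.imwrite('pics/s8.png',cv2.resize(f[110:290,180:430],None,fx=3,fy=3,interpolation=cv2.INTER_CUBIC))
```

```text
slide [-0.01, 0.02, 3.67] rot [0.01, 0.01, 0.01] | rows 1.7610524151986429 0.008974212651571093 F [ 0.35 -0.41  0.16] w 0.093 t 14.9 p [ 0.4428 -0.0956  0.0901] [179.9   0.    4.3] j [-15. -20. 116.  -0.  83. -20.]
fa {'c': (558.4, 194.7), 'mean': array([561.2, 195.6]), 'len': 66.3, 'wid': 65.0, 'ang': -16.0, 'z': 39.8, 'n': 827}
fb {'c': (543.5, 150.5), 'mean': array([545.8, 147.7]), 'len': 67.4, 'wid': 64.9, 'ang': -17.5, 'z': 39.9, 'n': 868}
key {'c': (551.4, 172.8), 'mean': array([553.4, 172.3]), 'len': 89.1, 'wid': 66.0, 'ang': 73.0, 'z': 39.9, 'n': 1092}
key z 0.040220004464415426
```

View pics/s8.png

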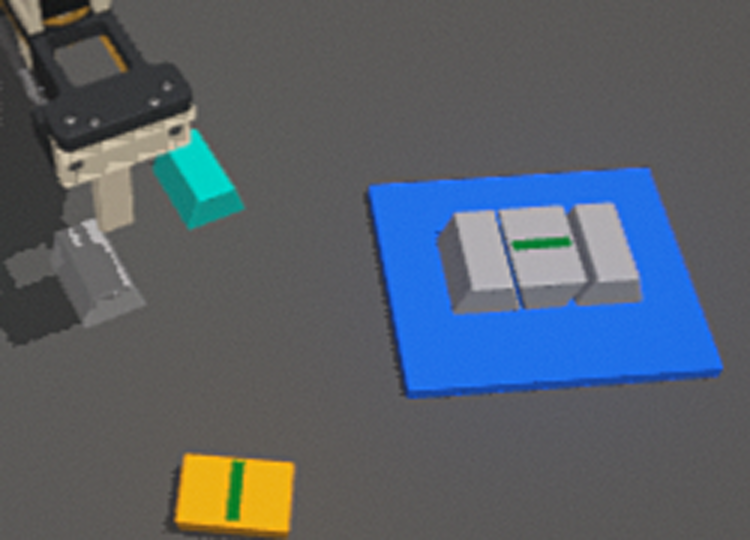

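The key sits flat and centred between the fixed ingots: crop (545,245), top at z = 40 mm, level with theirs. Now the cross ingot.

Call:
apply_moves(hand=[1,1,1,1,1,1,1,1], slide=[[-0.01,0.02,0.7],[-0.01,0.02,1.5],[-0.01,0.02,2.2],[-0.01,0.02,2.8],[-0.01,0.02,3.2],[-0.01,0.02,3.5],[-0.01,0.02,3.65],[-0.01,0.02,3.65]], delta_rot=[[0,0,0],[0,0,0],[0,0,0],[0,0,0],[0,0,0],[0,0,0],[0,0,0],[0,0,0]])

```text
time: 15.9
ee_pos: [0.4425, -0.0963, -0.0194]
orientation: [179.9, 0.0, 4.2]
ft_force: [-0.2, 0.7, 0.3]
width: 0.0927
```

Call:
apply_moves(hand=[0.55,0.55,0.55,0.55,0.55,0.55,0.55], slide=[[0,0,0],[0,0,0],[0,0,0],[0,0,0],[0,0,0],[0,0,0],[0,0,0]], delta_rot=[[0,0,0],[0,0,0],[0,0,0],[0,0,0],[0,0,0],[0,0,0],[0,0,0]], grip_force=30)

```text
time: 16.77
ee_pos: [0.4427, -0.0964, -0.0192]
orientation: [179.9, 0.0, 4.3]
ft_force: [-1.1, 0.3, 3.6]
width: 0.0637
```

Call:
apply_moves(hand=[0.55,0.55,0.55,0.55,0.55,0.55,0.55], slide=[[0,0,-0.4],[0,0,-1.2],[0,0,-2.4],[0,0,-3.6],[0,0,-4.4],[0,0,-4.7],[0,0,-4.7]], delta_rot=[[0,0,0],[0,0,0],[0,0,0],[0,0,0],[0,0,0],[0,0,0],[0,0,0]])

```text
time: 17.65
ee_pos: [0.4427, -0.0962, 0.1218]
orientation: [179.9, 0.0, 4.3]
ft_force: [0.3, -0.2, -1.5]
width: 0.0634
```

```bash
python3 -c "
from h import *
go(.551,.173,.12,73)"
```

```text
slide [4.27, -8.68, 0.05] rot [0.01, 0.01, -11.46] | rows 4.642103135130672 6.424900544516122 F [ 0.26 -0.19 -1.54] w 0.0634 t 17.65 p [ 0.4427 -0.0962  0.1218] [179.9   0.    4.3] j [-15. -21. 114.  -0.  87. -20.]
```

Call:
apply_moves(hand=[0.55,0.55,0.55,0.55,0.55,0.55,0.55,0.55,0.55,0.55,0.55,0.55], slide=[[0.4,-0.8,0],[0.9,-1.8,0],[1.4,-2.9,0],[1.9,-4,0],[2.5,-5.1,0],[3,-6.2,0],[3.5,-7.2,0],[3.9,-8,0],[4.27,-8.68,0.05],[4.27,-8.68,0.05],[4.27,-8.68,0.05],[4.27,-8.68,0.05]], delta_rot=[[0,0,-1],[0,0,-2.3],[0,0,-3.7],[0,0,-5.1],[0,0,-6.5],[0,0,-7.9],[0,0,-9.2],[0,0,-10.4],[0,0,-11.2],[0,0,-11.46],[0,0,-11.46],[0,0,-11.46]])

```text
time: 19.15
ee_pos: [0.5509, 0.1723, 0.1197]
orientation: [-180.0, 0.1, 72.9]
ft_force: [0.1, -0.3, -1.8]
width: 0.0638
```

```bash
python3 -c "
from h import *
go(.551,.173,.023,73)"
```

```text
slide [0.03, -0.0, 3.22] rot [-0.0, 0.02, -0.01] | rows 1.5467324899599733 0.011554536770551882 F [ 0.13 -0.32 -1.81] w 0.0638 t 19.15 p [0.5509 0.1723 0.1197] [-1.80e+02  1.00e-01  7.29e+01] j [ 15.  -4. 100.  -0.  84. -58.]
```

Call:
apply_moves(hand=[0.55,0.55,0.55,0.55,0.55,0.55,0.55,0.55,0.55], slide=[[0.02,0,0.6],[0.02,0,1.2],[0.02,0,1.8],[0.02,0,2.3],[0.02,0,2.7],[0.02,0,3],[0.02,0,3.15],[0.02,0,3.22],[0.02,0,3.22]], delta_rot=[[0,0,0],[0,0,0],[0,0,0],[0,0,0],[0,0,0],[0,0,0],[0,0,0],[0,0,0],[0,0,0]])

```text
time: 20.27
ee_pos: [0.5511, 0.1728, 0.0233]
orientation: [180.0, 0.1, 72.9]
ft_force: [-0.3, -0.7, -2.4]
width: 0.0638
```

Run:
```python
from h import *
s=snap('scene'); go(.551,.173,.0205,73)
f=cv2.cvtColor(s['frame'],cv2.COLOR_RGB2BGR)
cv2.imwrite('pics/s9.png',cv2.resize(f[110:250,290:430],None,fx=4,fy=4,interpolation=cv2.INTER_CUBIC))
```

```text
slide [0.0, -0.01, 0.1] rot [0.0, 0.01, -0.01] | rows 0.04681504833693143 0.010630224998405262 F [-0.5   0.01 -2.61] w 0.0637 t 20.325 p [0.5512 0.1728 0.0234] [1.80e+02 1.00e-01 7.29e+01] j [ 15.   0. 105.  -0.  74. -58.]
```

View pics/s9.png

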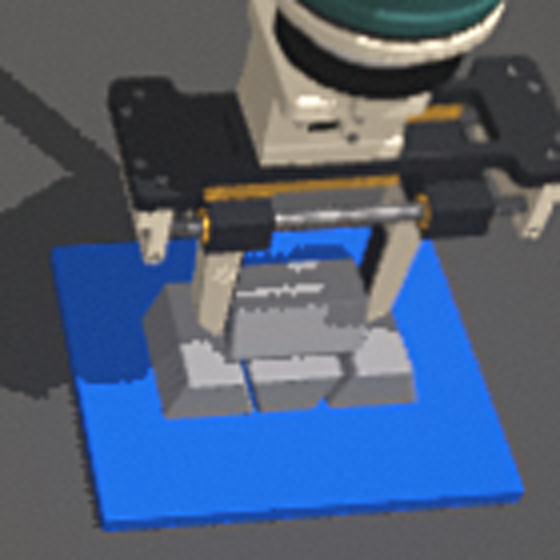

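The cross ingot hangs just above the layer, square and centred. I'll set it down gently.

Call:
apply_moves(hand=[0.55,0.55,0.55,0.55], slide=[[0,0,0.04],[0,0,0.07],[0,0,0.09],[0,0,0.09]], delta_rot=[[0,0,0],[0,0,0],[0,0,0],[0,0,0]])

```text
time: 20.82
ee_pos: [0.5512, 0.1728, 0.0208]
orientation: [180.0, 0.1, 72.9]
ft_force: [-1.5, -0.8, 0.1]
width: 0.0639
```

Touching: the force has gone from -2.6 to about 0. I'll press another 0.3 mm, then release and lift clear.

Call:
apply_moves(hand=[0.55,0.55,0.75,0.85,1,1,1,1], slide=[[0,0,0.01],[0,0,0.01],[0,0,0.01],[0,0,0.01],[0,0,0.01],[0,0,0.01],[0,0,0.01],[0,0,0.01]], delta_rot=[[0,0,0],[0,0,0],[0,0,0],[0,0,0],[0,0,0],[0,0,0],[0,0,0],[0,0,0]])

```text
time: 21.82
ee_pos: [0.5512, 0.1728, 0.0205]
orientation: [180.0, 0.1, 72.9]
ft_force: [-0.8, -0.3, -0.3]
width: 0.0929
```

Call:
apply_moves(hand=[1,1,1,1,1,1,1,1,1,1,1,1], slide=[[0,0,-0.4],[0,0,-1.2],[0,0,-2.4],[0,0,-3.6],[0,0,-4],[0,0.4,-4],[0,1.6,-4],[0,3,-4],[0,4.4,-4],[0,5,-4],[0,5,-4],[0,5,-4]], delta_rot=[[0,0,0],[0,0,0],[0,0,0],[0,0,0],[0,0,0],[0,0,0],[0,0,0],[0,0,0],[0,0,0],[0,0,0],[0,0,0],[0,0,0]])

```text
time: 23.32
ee_pos: [0.694, 0.1289, 0.1393]
orientation: [-179.9, 0.1, 72.9]
ft_force: [0.5, -0.7, -0.1]
width: 0.0927
```

Run:
```python
from h import *
print(sense()['ee_pos'],sense()['ft_force'])
for n in('scene','top'):
    s=snap(n); C=cloud(s)
    m=np.hypot(C[...,0]-.551,C[...,1]-.173)<.01
    print(n,'top z',np.median(C[m][:,2]))
    try:
        print('cross',face(C,s,(.551,.173),.060,.076,r=.05)); print('odd',face(C,s,(.633,-.074),.02,.036))
        print('layer',face(C,s,(.551,.173),.033,.048,r=.08))
    except Exception as e: print(e)
    f=cv2.cvtColor(s['frame'],cv2.COLOR_RGB2BGR)
    c=f[110:290,200:440] if n=='scene' else f[100:260,100:330]
    cv2.imwrite(f'pics/{n}10.png',cv2.resize(c,None,fx=3,fy=3,interpolation=cv2.INTER_CUBIC))
```

```text
[0.69401625 0.1288954  0.13929926] [ 0.4792999  -0.66832082 -0.11680724]
scene top z nan
cross {'c': (544.2, 147.0), 'mean': array([545.4, 146. ]), 'len': 31.4, 'wid': 12.8, 'ang': -12.6, 'z': 66.9, 'n': 103}
odd {'c': (633.7, -74.4), 'mean': array([634.8, -74.9]), 'len': 64.1, 'wid': 45.9, 'ang': 61.9, 'z': 28.0, 'n': 896}
layer {'c': (543.2, 134.2), 'mean': array([546.1, 133.9]), 'len': 74.6, 'wid': 43.9, 'ang': 0.8, 'z': 40.0, 'n': 487}
top top z 0.521545812249302
attempt to get argmax of an empty sequence
  return _methods._mean(a, axis=axis, dtype=dtype,
  ret = ret.dtype.type(ret / rcount)
```

View pics/scene10.png

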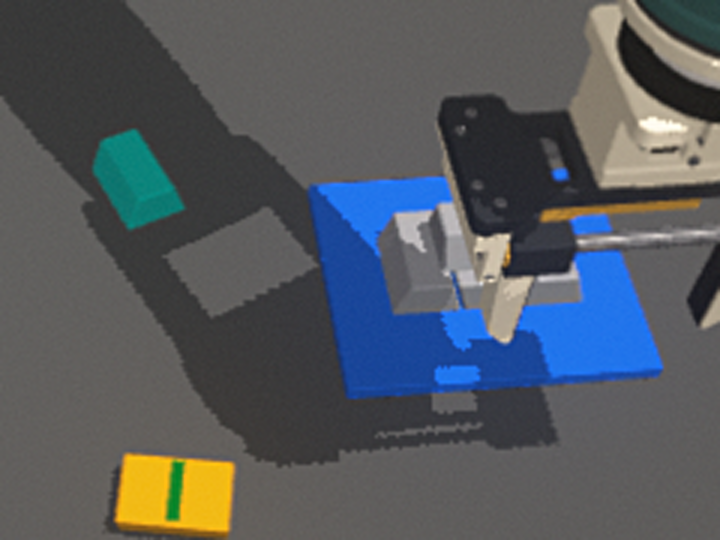

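The gripper blocks the view, so I'll move it aside.

Call:
apply_moves(hand=[1,1,1,1,1,1,1,1,1,1], slide=[[0,0,-0.6],[0,0,-1],[1,0,-1],[2.5,0,-1],[4,0,-1],[5.5,0,-1],[7,0,-1],[8,0,-1],[8,0,-1],[8,0,-1]], delta_rot=[[0,0,0],[0,0,0],[0,0,0],[0,0,0],[0,0,0],[0,0,0],[0,0,0],[0,0,0],[0,0,0],[0,0,0]])

```text
time: 24.68
ee_pos: [0.7644, 0.3582, 0.1707]
orientation: [180.0, 0.1, 72.9]
ft_force: [-0.1, -0.1, -0.0]
width: 0.0929
```

Run:
```python
from h import *
print(sense()['ee_pos'],sense()['ft_force'])
for n in('scene','top'):
    s=snap(n); C=cloud(s)
    m=np.hypot(C[...,0]-.551,C[...,1]-.173)<.01
    print(n,'top z',np.median(C[m][:,2]))
    try:
        print('cross',face(C,s,(.551,.173),.060,.076,r=.05)); print('odd',face(C,s,(.633,-.074),.02,.036))
        print('layer',face(C,s,(.551,.173),.033,.048,r=.08))
    except Exception as e: print(e)
    f=cv2.cvtColor(s['frame'],cv2.COLOR_RGB2BGR)
    c=f[110:290,200:440] if n=='scene' else f[100:260,100:330]
    cv2.imwrite(f'pics/{n}11.png',cv2.resize(c,None,fx=3,fy=3,interpolation=cv2.INTER_CUBIC))
```

```text
[0.76443109 0.35820166 0.17072607] [-0.07736755 -0.07937675 -0.00550608]
scene top z 0.06784163191614456
cross {'c': (551.9, 172.6), 'mean': array([553.2, 170.8]), 'len': 65.7, 'wid': 32.0, 'ang': 74.7, 'z': 67.6, 'n': 503}
odd {'c': (633.2, -74.2), 'mean': array([634.8, -74.9]), 'len': 63.9, 'wid': 45.7, 'ang': 62.2, 'z': 28.0, 'n': 894}
layer {'c': (551.5, 172.9), 'mean': array([559.9, 163.3]), 'len': 111.8, 'wid': 66.3, 'ang': 73.2, 'z': 39.8, 'n': 937}
top top z 0.06670384739642993
cross {'c': (550.8, 172.5), 'mean': array([550.1, 171.4]), 'len': 65.7, 'wid': 32.0, 'ang': 73.1, 'z': 66.3, 'n': 444}
odd {'c': (633.7, -73.4), 'mean': array([633.3, -73.3]), 'len': 64.4, 'wid': 43.1, 'ang': 61.4, 'z': 26.5, 'n': 541}
layer {'c': (551.5, 172.9), 'mean': array([549. , 168.2]), 'len': 112.3, 'wid': 64.4, 'ang': 72.9, 'z': 38.5, 'n': 865}
```

View pics/scene11.png

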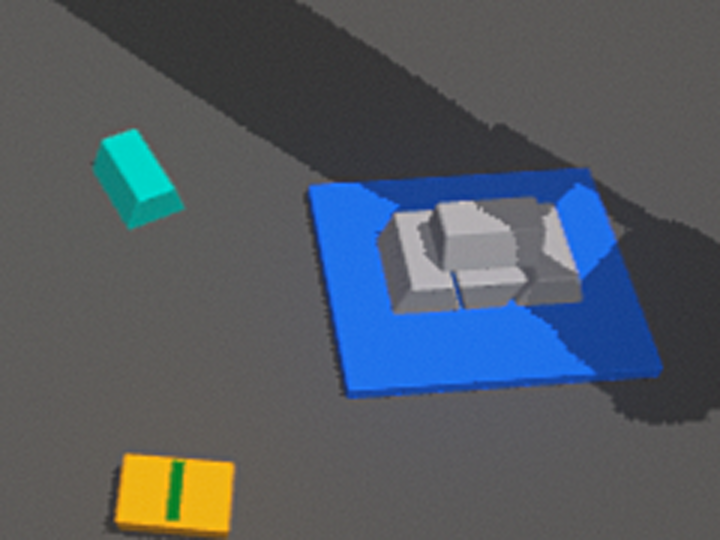

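The view is clear now. The cross ingot, at crop (490,235), lies level and square across the flat layer, and the brass ingot has not moved. I'll hand the job in.

```bash
python3 -c "
from rig import close_job
print(close_job())"
```

```text
the job is handed in; nothing more can be done
None
```

I set the striped aluminium ingot down in the gap, then laid the plain one crosswise on the middle of that layer. I handed the job in at about 25 s, with the gripper well clear; no verdict is reported.

- **Striped ingot:** before the second ingot went on, its top measured 40 mm above the table, level with the fixed ones. It sat centred between them with its ends even.
- **Cross ingot:** its centre is within about 1 mm of the gap's middle in both cameras. Its axis reads 73.1° in the top camera and 74.7° in the scene camera, against 73° wanted. Its top is at 66–68 mm, with 68 mm expected.
- **Brass ingot:** it shows no movement beyond the measurement noise of under 1 mm.

**Disagreement found:** the real fingertips end about 25 mm behind the reported TCP, which contradicts the description. My first grasp therefore closed just above the ingot without moving it. I measured the offset from the images, corrected for it, and both grasps then held at about 64 mm.

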